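# Stamp the pupil's drawing

## Task

Take the rectangular spring stamper out of its sloping rest, stand it upright inside the ruled box on the drawing, square with it, and let go of it. Then press its knob fully down to the stop for a moment to make the print, let it come up, and move the stamper to stand upright in the middle of the cork tile, setting it down so gently that it does not print there or anywhere else. Leave the paint jars, pots and the other stamper where they stand.

Things in the scene. Friction and masses are not known exactly. Their poses are not given: they have to be found in the camera images.
- stamper: Hand stamper, ~0.3 kg, 130 mm tall. Grey/black housing 62 (x) by 44 (y) mm, 57 tall; steel stem 16 mm wide up to 108 mm; black knob on top. Origin: centre of the underside (printing face); z up through the knob. Starts in the rest, z leaning 45 degrees toward the rest's +x, +x side on the long plate, underside against the short plate; both y faces free to grip. Either end of x may lead
- knob (a joint): Spring travel of the stamper's knob, m: 0 up, 0.020 down at its hard stop. About 5 N at the first movement, 13 N at the stop; returns by itself. The knob does not come off: the stamper can be lifted by it. More than 6 mm down makes a print
- knob_top (a point): Centre of the knob's top face, on the stamper's axis, 130 mm above the underside when up. The knob is a 40 mm wide, 22 mm tall disc with straight sides, narrowing a little in its top 4 mm; z along the stamper's axis, outward
- rest: Fixed steel rest: base plate 140 by 75 mm, 8 thick, with two 36 mm wide plates forming an upward V, 45 degrees each way, along its x. Bottom of the V 20 mm from centre toward -x, 18 mm above the table; the 90 mm long plate rises toward +x, the 43 mm short one toward -x. Origin: centre of the underside, z up
- box (a point): Centre of the empty ruled box on the drawing, on the paper's surface, 15 mm above the table. The box is 84 mm along its x by 66 mm along its y, drawn in thin black lines; z up. It lies in one corner of a 250 by 210 mm drawing pad, 45 mm toward +x and 40 mm toward +y of the pad's centre; the pad is fixed
- tile: Square cork tile 110 by 110 mm, 8 mm thick, fixed flat on the table. Origin at the centre of its underside, z up
- jar_a: Bystander: gouache jar with a white lid, 45 mm across, 47 mm tall, on the robot's side of the drawing, to the left. Origin at its underside
- jar_b: Bystander: gouache jar, same size, on the robot's side of the drawing, to the right. Origin at its underside
- jar_c: Bystander: gouache jar, same size, beyond the drawing. Origin at its underside
- round_stamp: Bystander: the other stamper, round, 60 mm across, 105 mm tall, standing at the far left. Origin at its underside
- brush_pot: Bystander: brush pot 72 mm across, 100 mm tall, with brushes up to 215 mm, beyond the drawing. Origin at its underside
- water_cup: Bystander: double water cup, two cups side by side along its y, 144 by 72 mm, 72 mm tall, at the far right. Origin at its underside
- glue: Bystander: glue stick, 29 mm across, 95 mm tall, beyond the drawing to the left. Origin at its underside
Things that resemble listed ones, but are neither listed nor needed, are in the scene too. Leave any orange or purple look-alike of the stamper alone.

How it is judged:
By the outcome, as a careful person would: the job done as asked, in the order asked, and still so for the second after the job is handed in, with the robot touching nothing.
It also fails if it takes over 54 s, if anything falls off the work surface, if the arm or the gripper's body presses on something with over 40 N, if the wrist force passes 120 N, or if a joint passes its speed limit or range.

## Robot

A 6-joint arm with a two-finger parallel gripper is mounted at the origin on the work surface. World frame = base frame: x ahead of the robot, y to its left, z up, the work surface at z = 0. Lengths are in mm, angles in rad, forces in N, time in s.
With the tool pointing down it reaches from about 350 to 875 mm from the base axis. Payload 4.2 kg.
Tool frame: the origin (TCP) lies at the very end of the fingers, on their centre line; the grasp point (between the pads) lies 19 mm behind it; z points along the fingers, y is the line along which they close (so a half turn about z gives the same grasp; the last joint's range is limited). The gripper opens to 85 mm and grips with 20 to 120 N. Pads are 22 mm wide; open, the fingers measure 114 mm over their backs; the gripper's body (76 mm by 85 mm) begins 54 mm behind the grasp point. The pads swing forward as they close: fully open they stand 13 mm farther back than shut.
Start: joints at [-0.875, 0.385, 0.008, 0, -1.194, -0.259], TCP at [264.413, -566.29, 231.312] pointing down, gripper open.
Joint ranges: [-3.14, 3.14], [-1.21, 2.06], [-1.07, 1.41], [-3.16, 2.05], [-2.99, -0.16], [-3.1, 3.1]. Speed limits (rad/s): [2.79, 2.79, 3.14, 3.14, 3.14, 3.14].

## Interface

Orientations are given as a unit quaternion [x, y, z, w].
In Python, from bench import arm, optics gives the robot as it stands. The module is installed in compiled form; this text tells all that it offers.
- The arm moves only by the tool step_arm, never from a script. Its argument "motion" is a list of rows, each an object with "dr": the turn, a rotation vector about the tool's x, y, z in units of 8 degrees (1.0 is 8 degrees), a list of three; "slide": the shift along the tool's x, y, z in mm, a list of three; "jaw": the finger opening in mm, from 0 to 85.4. A call has exactly 8 rows; each row is the pose to reach, as a shift and turn from the pose commanded when the call began, along the tool's axes at that moment; what a row does not reach only later rows make up. A row lasts 1/8 s, in which the tool goes at most 62.5 mm and 10.7 degrees, less where a joint would pass 70% of its speed; a pose out of reach is approached as far as the arm can. A call with a gripper value outside its range is refused whole. The fingers move at their own pace and stop on an object; the grip force is fixed at half the most. Time passes only in rows, so rows that repeat a pose let the fingers close, or fill a call up. It gives the time, the measured TCP pose, the force, the opening and the grip force at its end, in the units of the state.
- arm.read_state(): the state, without advancing time (a new reading comes with each control period).
- optics.get_image(name): name is "side" or "top" or "wrist"; returns the picture (480x640x3 uint8, blue, green, red); there is no depth.
- optics.camera_info(name): a dict with "camera_matrix" (3x3 intrinsics, pixels), "view" (4x4, takes a point from world to camera coordinates); the wrist camera has in their place "T_tool_cam" (4x4, takes a point from camera to tool coordinates, whose origin is the TCP and whose axes are the flange's). Camera axes: x right, y up, looking along -z (the intrinsics and any distortion apply to the point x, -y, -z); pixel columns grow to the right and rows downward; lengths in mm; the calibration is good to about 2 mm. A picture is of the moment at which its call begins: read the wrist's pose just before it. camera_info takes no time and is no camera call.
- arm.job_done(): hands the job in; it is judged then, once.
The state is a dict: "clock": time; "joints": joint angles; "joint_vel": joint speeds; "joint_efforts": joint torques, N m; "position": TCP position; "ee_rot": TCP orientation; "contact_force": force on the tool from outside, world axes, zero at the start; "wrist_torque": the same for the moment, N m; "gripper_width": finger opening in mm; "grasp_force": force on a finger pad.
Only numpy, scipy, OpenCV 4.12 (cv2) and the standard library are available. Lean on these libraries where they do the work, as an engineer would, in place of code of your own. Each camera call takes 0.05 s, during which the arm holds its last target. There are 200 camera calls.

## Working session

There is one attempt and no reset: what is moved stays moved. The work goes in short steps, Python scripts to look and compute and a tool call to move; the robot and the scene stay as the last step left them, time stands still between calls to the robot, and variables do not carry over. Pictures are saved under pics/ and viewed, at most 10 in all, crops included, and the job is handed in when it is done.

Besides the shell and the picture viewer there is one more tool, called after "Request:" by a JSON object that holds its "method" and its "body". step_arm: Moves the arm, as the interface text tells. Its arguments: {"type":"object","properties":{"motion":{"type":"array","items":{"type":"object","properties":{"dr":{"type":"array","items":{"type":"number"}},"slide":{"type":"array","items":{"type":"number"}},"jaw":{"type":"number"}}}}},"required":["motion"]}

```bash
mkdir -p pics; cat > h.py <<'E'
import numpy as np, cv2
from scipy.spatial.transform import Rotation as R
from bench import arm, optics
def cam(name):
    i=optics.camera_info(name); K=np.array(i["camera_matrix"])
    if "view" in i: V=np.array(i["view"])
    else:
        s=arm.read_state(); T=np.eye(4); T[:3,:3]=R.from_quat(s["ee_rot"]).as_matrix(); T[:3,3]=s["position"]
        V=np.linalg.inv(T@np.array(i["T_tool_cam"]))
    return K,V,i.get("distortion")
def ray(c,uv):
    K,V,_=c; d=np.linalg.inv(K)@[uv[0],uv[1],1]; d=np.array([d[0],-d[1],-d[2]])
    return -V[:3,:3].T@V[:3,3], V[:3,:3].T@d
def onplane(c,uv,z):
    o,d=ray(c,uv); return o+d*(z-o[2])/d[2]
def proj(c,p):
    K,V,_=c; q=V[:3,:3]@p+V[:3,3]; q=K@[q[0],-q[1],-q[2]]; return q[:2]/q[2]
def two(c1,u1,c2,u2):
    o1,d1=ray(c1,u1);o2,d2=ray(c2,u2)
    A=np.c_[d1,-d2]; t=np.linalg.lstsq(A,o2-o1,rcond=None)[0]
    a,b=o1+d1*t[0],o2+d2*t[1]; return (a+b)/2,np.linalg.norm(a-b)
E
python3 - <<'E'
from h import *
for n in("top","side"):
    c=cam(n); im=optics.get_image(n); cv2.imwrite(f"pics/{n}1.png",im); print(n,optics.camera_info(n))
s=arm.read_state();print(s)
E
```

```text
top {'camera_matrix': array([[474.13676751,   0.        , 323.34537132],
       [  0.        , 474.13676751, 231.90090746],
       [  0.        ,   0.        ,   1.        ]]), 'view': array([[-2.78115182e-02, -9.99610948e-01, -2.11463824e-03,
         5.38026915e+01],
       [ 9.93203726e-01, -2.78723060e-02,  1.13002180e-01,
        -5.15631741e+02],
       [-1.13017156e-01,  1.04249560e-03,  9.93592490e-01,
        -1.05968624e+03],
       [ 0.00000000e+00,  0.00000000e+00,  0.00000000e+00,
         1.00000000e+00]])}
side {'camera_matrix': array([[593.45289108,   0.        , 327.1151797 ],
       [  0.        , 593.45289108, 234.4019909 ],
       [  0.        ,   0.        ,   1.        ]]), 'view': array([[-6.83578041e-01, -7.29748682e-01,  1.37085021e-02,
         3.76593255e+02],
       [ 4.35637293e-01, -3.92861362e-01,  8.09864247e-01,
        -2.82807686e+02],
       [-5.85611827e-01,  5.59577350e-01,  5.86457141e-01,
        -9.71336369e+02],
       [ 0.00000000e+00,  0.00000000e+00,  0.00000000e+00,
         1.00000000e+00]])}
{'clock': 0.1, 'joints': array([-8.75376949e-01,  3.85504327e-01,  6.79001117e-03, -4.39352417e-04,
       -1.19398325e+00, -2.58569987e-01]), 'joint_vel': array([-0.00039051, -0.00037249,  0.00462259,  0.00038461,  0.00181551,
       -0.00015663]), 'joint_efforts': array([-5.18300494e-04, -3.93319738e+01,  1.88929814e+01,  4.19787839e+00,
       -2.58906031e-03,  1.69005236e-07]), 'position': array([ 264.22014683, -565.84737473,  230.32619383]), 'ee_rot': array([-2.16612813e-01,  9.76257110e-01,  9.38254042e-04, -2.55044256e-04]), 'contact_force': array([-0.00560205, -0.86387591, -0.298601  ]), 'wrist_torque': array([0.03598005, 0.01864742, 0.0022956 ]), 'grasp_force': 0.0, 'gripper_width': 85.26808550287515}
```

View pics/top1.png

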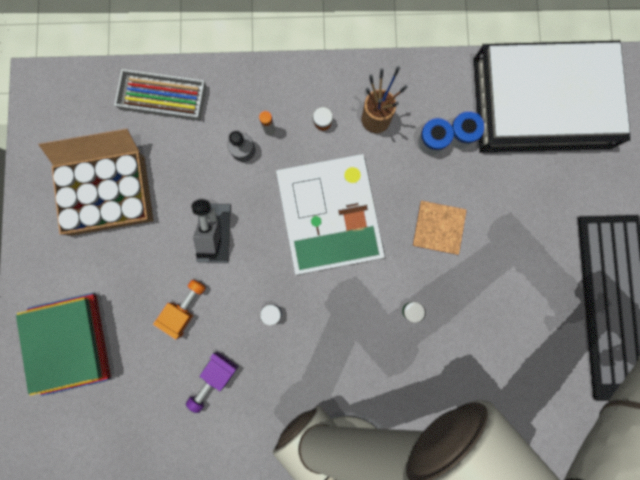

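View pics/side1.png

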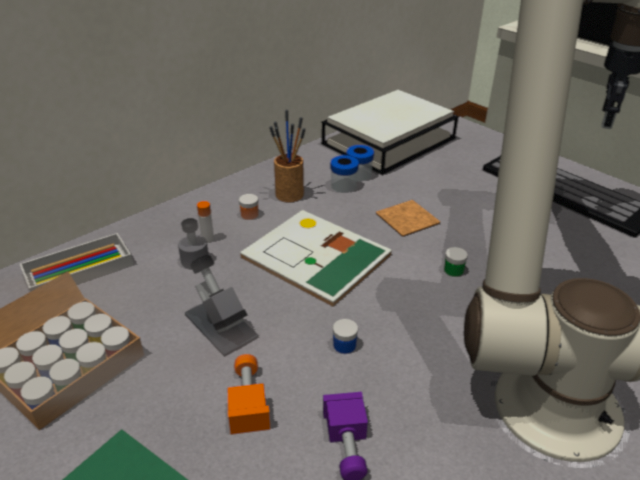

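The top view shows the rest and stamper (knob near (202,208), housing (207,240)), the ruled box near (309,198) and the cork tile at (440,228). The side view shows the stamper leaning away from the robot, with its knob near (203,262).

```bash
python3 - <<'E'
from h import *
c=cam("top"); im=cv2.imread("pics/top1.png"); hsv=cv2.cvtColor(im,cv2.COLOR_BGR2HSV)
def rect(m,z,name):
    m=cv2.morphologyEx(m.astype(np.uint8)*255,cv2.MORPH_OPEN,np.ones((3,3)))
    cs=cv2.findContours(m,cv2.RETR_EXTERNAL,cv2.CHAIN_APPROX_NONE)[0]; k=max(cs,key=cv2.contourArea)
    p=np.array([onplane(c,q[0],z)[:2] for q in k],np.float32); r=cv2.minAreaRect(p); print(name,r,cv2.boundingRect(k)); return r
def roi(x0,y0,x1,y1):
    a=np.zeros(im.shape[:2],bool);a[y0:y1,x0:x1]=1;return a
H,S,V=hsv[...,0],hsv[...,1],hsv[...,2]
print(np.median(hsv[240:270,270:285].reshape(-1,3),0), hsv[225,440],hsv[230,285],hsv[240,225])
rect(roi(270,145,395,280)&((V>185)|(S>70)),15,"pad")
rect(roi(400,190,480,265)&(S>80),8,"tile")
# box lines: inner white region
g=cv2.resize(im[160:240,270:350],None,fx=5,fy=5,interpolation=cv2.INTER_CUBIC)
r=cv2.resize(im[190:275,170:250],None,fx=5,fy=5,interpolation=cv2.INTER_CUBIC)
cv2.imwrite("pics/crop1.png",np.hstack([g,r[:400]]))
m=(V>185)&roi(290,175,330,222); n,l,st,ce=cv2.connectedComponentsWithStats(m.astype(np.uint8),connectivity=4)
k=l[196,309]; 
if k: 
    rect(l==k,15,"boxinner")
for z in (60,90): print(onplane(c,(203,207),z))
c2=cam("side"); print("knob",two(c,(202,207),c2,(203,262)))
E
```

```text
[120.   3. 150.] [ 16 124 207] [110   5 156] [98 18 57]
pad ((562.680419921875, 24.481658935546875), (249.82115173339844, 210.0595245361328), 9.24223518371582) (277, 155, 107, 119)
tile ((522.9531860351562, -232.6067352294922), (108.84384155273438, 108.8607406616211), 76.96617889404297) (413, 201, 53, 53)
boxinner ((599.7982788085938, 69.8153305053711), (92.023193359375, 109.52869415283203), 88.37760162353516) (290, 175, 40, 47)
[577.29307215 308.05688103  60.        ]
[572.05852418 300.42210628  90.        ]
knob (array([565.87245309, 293.40649488, 125.99458144]), np.float64(0.10067869788859865))
```

View pics/crop1.png

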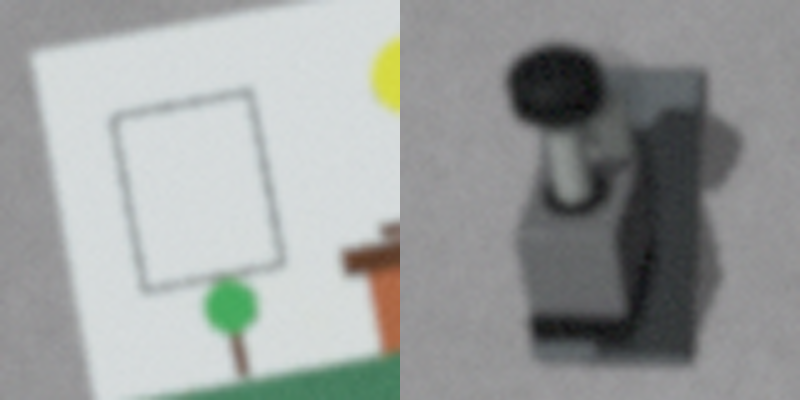

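The crop shows the box corners near (292,184), (320,178), (327,213) and (299,218). The rest's right base edge runs from (231,204) to (229,262), and the knob blob is centred at about (201,207).

```bash
cat >> h.py <<'E'
def tool(yaw,pitch):  # tool z in the plane of heading yaw, pitched 'pitch' deg below horizontal; tool y = horizontal at yaw+90
    a=np.radians(yaw);p=np.radians(pitch)
    z=np.array([np.cos(p)*np.cos(a),np.cos(p)*np.sin(a),-np.sin(p)]); y=np.array([-np.sin(a),np.cos(a),0])
    return np.c_[np.cross(y,z),y,z]
def to(Rt,pos,P0=None,R0=None):
    s=arm.read_state(); R0=R.from_quat(s["ee_rot"]).as_matrix() if R0 is None else R0; P0=s["position"] if P0 is None else P0
    dr=R.from_matrix(R0.T@Rt).as_rotvec(degrees=True)/8; sl=R0.T@(np.array(pos)-P0)
    print("dr",dr.round(3),"slide",sl.round(1)); return dr,sl
E
python3 - <<'E'
from h import *
c=cam("top"); c2=cam("side")
bc=[onplane(c,u,15) for u in [(292.4,183.6),(320.4,178),(327,213),(299.4,218.4)]]
print("box",np.mean(bc,0)); e=bc[0]-bc[3]; f=bc[1]-bc[2]; print(np.degrees(np.arctan2(e[1],e[0])),np.degrees(np.arctan2(f[1],f[0])))
a,b=onplane(c,(231,204),8),onplane(c,(229,262),8); l=onplane(c,(196.4,262),8)
print("rest edge",a,b,l,np.linalg.norm(a-b),np.degrees(np.arctan2(*(a-b)[1::-1])))
# side-view knob mask centroid
for n,r in(("top",(185,190,222,222)),("side",(190,250,215,275))):
    im=cv2.imread(f"pics/{n}1.png"); x0,y0,x1,y1=r; m=(im[y0:y1,x0:x1].max(2)<50); ys,xs=np.nonzero(m); print(n,xs.mean()+x0,ys.mean()+y0,xs.min()+x0,xs.max()+x0,ys.min()+y0,ys.max()+y0)
cv2.imwrite("pics/crop2.png",cv2.resize(cv2.imread("pics/side1.png")[235:360,170:280],None,fx=4,fy=4,interpolation=cv2.INTER_CUBIC))
print(optics.camera_info("wrist"))
s=arm.read_state()
u=np.array([.707,0,.707]); 
to(tool(0,135),np.array([566,293,125])+70*u)
to(tool(0,135),np.array([566,293,125])+90*u+[0,-30,40])
E
```

```text
box [599.058012    68.93121533  15.        ]
9.987619825598193 8.922380507607482
rest edge [591.67264954 255.24365568   8.        ] [455.07257196 260.68913878   8.        ] [457.19076175 336.53401679   8.        ] 136.70857500739785 -2.28285434643417
top 201.96846846846847 207.8108108108108 193 220 200 221
side 202.33333333333334 258.8902953586498 191 212 250 266
{'camera_matrix': array([[430.40504586,   0.        , 325.45441101],
       [  0.        , 430.40504586, 239.97757637],
       [  0.        ,   0.        ,   1.        ]]), 'T_tool_cam': array([[ 2.64359440e-05,  9.57667760e-01,  2.87875772e-01,
         7.31639673e+01],
       [ 9.99999987e-01, -7.08401926e-05,  1.43830877e-04,
        -1.98287897e+00],
       [ 1.58135369e-04,  2.87875765e-01, -9.57667750e-01,
        -1.42777927e+02],
       [ 0.00000000e+00,  0.00000000e+00,  0.00000000e+00,
         1.00000000e+00]])}
dr [-1.215  5.53   2.969] slide [-681.6  629.6   57. ]
dr [-1.215  5.53   2.969] slide [-681.7  596.5    2.8]
```

View pics/crop2.png

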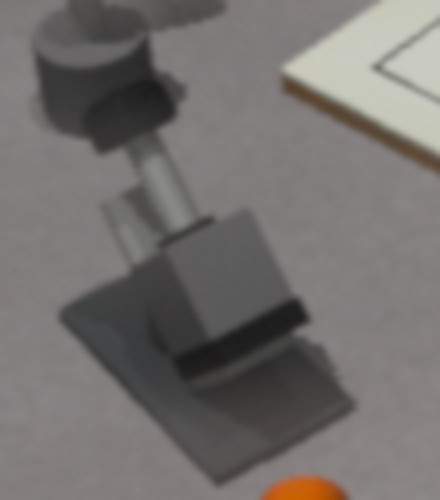

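The side crop shows the stamper in the rest, leaning toward the far end. The rest's yaw comes out at about -2.3° and its centre at (525,295), so I move to a pre-grasp pose along the stamper's axis.

```bash
python3 - <<'E'
from h import *
to(tool(-2.3,135),[622,291.5,179])
E
```

```text
dr [-1.328  5.512  3.242] slide [-686.8  625.5   52.5]
```

Request:
{"method": "step_arm", "body": {"motion": [{"dr":[-1.33,5.51,3.24],"slide":[-687,625.5,40]},{"dr":[-1.33,5.51,3.24],"slide":[-687,625.5,40]},{"dr":[-1.33,5.51,3.24],"slide":[-687,625.5,40]},{"dr":[-1.33,5.51,3.24],"slide":[-687,625.5,40]},{"dr":[-1.33,5.51,3.24],"slide":[-687,625.5,40]},{"dr":[-1.33,5.51,3.24],"slide":[-687,625.5,40]},{"dr":[-1.33,5.51,3.24],"slide":[-687,625.5,40]},{"dr":[-1.33,5.51,3.24],"slide":[-687,625.5,40]}]}}

```text
$.motion[0]: bad value
```

```bash
python3 - <<'E'
from h import *
s=arm.read_state(); print(s["clock"],s["position"],s["joints"].round(2),s["contact_force"])
to(tool(-2.3,135),[622,291.5,185])
E
```

```text
0.1 [ 264.22014683 -565.84737473  230.32619383] [-0.88  0.39  0.01 -0.   -1.19 -0.26] [-0.00560205 -0.86387591 -0.298601  ]
dr [-1.328  5.512  3.242] slide [-686.8  625.5   46.5]
```

Request:
{"method": "step_arm", "body": {"motion": [{"dr":[-1.33,5.51,3.24],"slide":[-687,625.5,40],"jaw":85},{"dr":[-1.33,5.51,3.24],"slide":[-687,625.5,40],"jaw":85},{"dr":[-1.33,5.51,3.24],"slide":[-687,625.5,40],"jaw":85},{"dr":[-1.33,5.51,3.24],"slide":[-687,625.5,40],"jaw":85},{"dr":[-1.33,5.51,3.24],"slide":[-687,625.5,40],"jaw":85},{"dr":[-1.33,5.51,3.24],"slide":[-687,625.5,40],"jaw":85},{"dr":[-1.33,5.51,3.24],"slide":[-687,625.5,40],"jaw":85},{"dr":[-1.33,5.51,3.24],"slide":[-687,625.5,40],"jaw":85}]}}

```text
clock: 1.1
position: [454.8, -109.6, 209.3]
ee_rot: [0.019, 0.924, 0.007, -0.383]
contact_force: [0.2, -0.5, -0.4]
gripper_width: 84.9
grasp_force: 0.0
```

```bash
python3 - <<'E'
from h import *
s=arm.read_state(); print(s["clock"],s["position"],s["joints"].round(2),s["contact_force"])
to(tool(-2.3,135),[622,291.5,185])
E
```

```text
1.1 [ 454.83941044 -109.55107875  209.30946985] [ 0.06  0.55  0.03 -0.07 -1.83 -1.66] [ 0.23445329 -0.50002856 -0.36293931]
dr [-0.009 -0.    -0.005] slide [-123.6  407.4  -90. ]
```

Request:
{"method": "step_arm", "body": {"motion": [{"dr":[0,0,0],"slide":[-20,60,-15],"jaw":85},{"dr":[0,0,0],"slide":[-40,118,-30],"jaw":85},{"dr":[0,0,0],"slide":[-60,175,-50],"jaw":85},{"dr":[0,0,0],"slide":[-75,233,-65],"jaw":85},{"dr":[0,0,0],"slide":[-95,290,-75],"jaw":85},{"dr":[0,0,0],"slide":[-110,348,-85],"jaw":85},{"dr":[0,0,0],"slide":[-124,407,-90],"jaw":85},{"dr":[0,0,0],"slide":[-124,407,-90],"jaw":85}]}}

```text
clock: 2.1
position: [620.8, 293.8, 181.4]
ee_rot: [0.016, 0.923, 0.006, -0.384]
contact_force: [-0.5, 0.5, 0.1]
gripper_width: 85.2
grasp_force: 0.0
```

```bash
python3 - <<'E'
from h import *
s=arm.read_state(); print(s["clock"],s["position"],s["joints"].round(2),s["contact_force"])
c=cam("wrist"); im=optics.get_image("wrist")
for n,p in(("knobtop",[575.,293.3,131.8]),("under",[483.,297,39.9])): print(n,proj(c,np.array(p)))
cv2.imwrite("pics/w1.png",im)
E
```

```text
2.1 [620.81118465 293.78929031 181.37652122] [ 0.5   0.93  0.84 -0.44 -2.15 -2.22] [-0.49012482  0.45005441  0.1386856 ]
knobtop [324.92221081 262.43912799]
under [325.86550856 208.41959222]
```

View pics/w1.png

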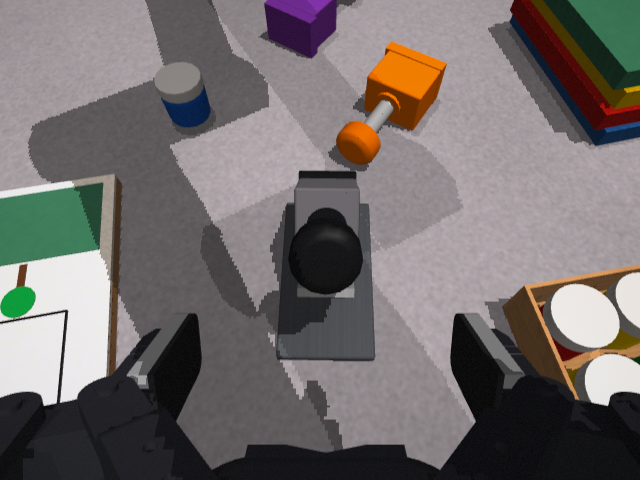

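The wrist view shows the knob disc centred at (326,257), midway between the fingers and within 5 px of the prediction. I go on down the axis.

```bash
python3 - <<'E'
from h import *
to(tool(-2.3,135),[551.0,294.6,109.2])
E
```

```text
dr [-0.031 -0.015  0.003] slide [ -2.5   1.  101.6]
```

Request:
{"method": "step_arm", "body": {"motion": [{"dr":[0,0,0],"slide":[-1,1,15],"jaw":85},{"dr":[0,0,0],"slide":[-1,1,32],"jaw":85},{"dr":[0,0,0],"slide":[-1,1,50],"jaw":85},{"dr":[0,0,0],"slide":[-1,1,68],"jaw":85},{"dr":[0,0,0],"slide":[-1,1,84],"jaw":85},{"dr":[0,0,0],"slide":[-1,1,95],"jaw":85},{"dr":[0,0,0],"slide":[-1,1,101],"jaw":85},{"dr":[0,0,0],"slide":[-1,1,101],"jaw":85}]}}

```text
clock: 3.15
position: [551.3, 292.4, 113.4]
ee_rot: [0.019, 0.924, 0.007, -0.382]
contact_force: [-1.0, 0.2, -0.6]
gripper_width: 84.9
grasp_force: 0.0
```

```bash
python3 - <<'E'
from h import *
s=arm.read_state(); print(s["clock"],s["position"],s["contact_force"])
to(tool(-2.3,135),[551.0,294.6,109.2])
im=optics.get_image("wrist"); cv2.imwrite("pics/w2.png",im)
E
```

```text
3.15 [551.30784797 292.3898835  113.43465294] [-1.0074826   0.21206492 -0.64857417]
dr [-0.007  0.008 -0.008] slide [-2.7  2.2  3.3]
```

View pics/w2.png

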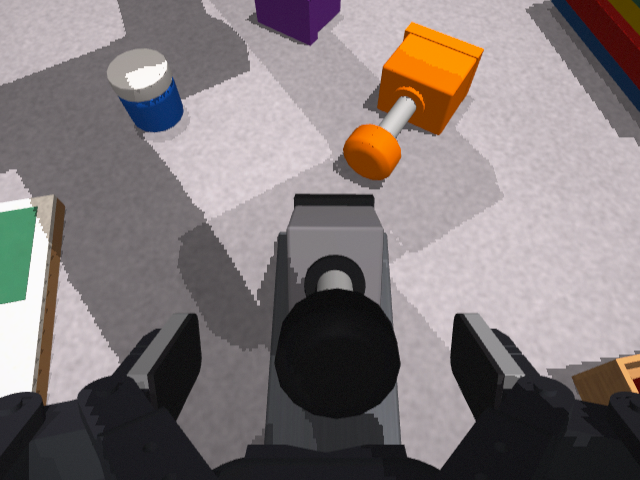

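The knob is centred at (338,353) while the fingers' midline is at 327, so it lies about 2.5 mm along +y. I shift that way, go 7 mm further in, and close.

Request:
{"method": "step_arm", "body": {"motion": [{"dr":[0,0,0],"slide":[-1.5,2.5,4],"jaw":85},{"dr":[0,0,0],"slide":[-1.5,2.5,7],"jaw":80},{"dr":[0,0,0],"slide":[-1.5,2.5,7],"jaw":60},{"dr":[0,0,0],"slide":[-1.5,2.5,7],"jaw":45},{"dr":[0,0,0],"slide":[-1.5,2.5,7],"jaw":30},{"dr":[0,0,0],"slide":[-1.5,2.5,7],"jaw":30},{"dr":[0,0,0],"slide":[-1.5,2.5,7],"jaw":30},{"dr":[0,0,0],"slide":[-1.5,2.5,7],"jaw":30}]}}

```text
clock: 4.2
position: [547.9, 295.5, 107.6]
ee_rot: [0.019, 0.924, 0.007, -0.382]
contact_force: [3.1, 1.6, 1.8]
gripper_width: 38.6
grasp_force: 60.3
```

```bash
python3 - <<'E'
from h import *
s=arm.read_state(); print(s["clock"],s["position"],s["contact_force"],s["wrist_torque"],s["gripper_width"],s["grasp_force"])
E
```

```text
4.2 [547.88326806 295.46134205 107.61147574] [3.09339238 1.62810875 1.83811988] [ 0.17046524 -1.48778345 -0.17877082] 38.581374935680714 60.30205068178475
```

Request:
{"method": "step_arm", "body": {"motion": [{"dr":[0,0,0],"slide":[2,0,-2],"jaw":30},{"dr":[0,0,0],"slide":[6,0,-6],"jaw":30},{"dr":[0,0,0],"slide":[12,0,-12],"jaw":30},{"dr":[0,0,0],"slide":[20,0,-20],"jaw":30},{"dr":[0,0,0],"slide":[30,0,-30],"jaw":30},{"dr":[0,0,0],"slide":[42,0,-42],"jaw":30},{"dr":[0,0,0],"slide":[54,0,-54],"jaw":30},{"dr":[0,0,0],"slide":[60,0,-60],"jaw":30}]}}

```text
clock: 5.2
position: [547.8, 295.6, 194.1]
ee_rot: [0.018, 0.924, 0.008, -0.381]
contact_force: [-0.4, -0.0, -4.2]
gripper_width: 38.1
grasp_force: 60.4
```

```bash
python3 - <<'E'
from h import *
s=arm.read_state(); print(s["clock"],s["position"],s["joints"].round(2),s["contact_force"],s["wrist_torque"],s["gripper_width"],s["grasp_force"])
im=optics.get_image("wrist"); im2=optics.get_image("side");cv2.imwrite("pics/w3.png",np.hstack([cv2.resize(im,(400,300)),cv2.resize(im2[150:390,130:450],(400,300))]))
# hover above the box, tool down
to(tool(9.4,90),[600,70.5,180])
E
```

```text
5.2 [547.79664627 295.59782389 194.14687463] [ 0.54  0.78  0.57 -0.44 -2.01 -2.21] [-0.42976946 -0.04523367 -4.24824197] [-1.28411141e-01 -2.38438038e+00  5.60468224e-04] 38.08820647542629 60.35801410675049
dr [ 0.572 -5.581 -1.385] slide [ -53.1 -222.8  -33.4]
```

View pics/w3.png

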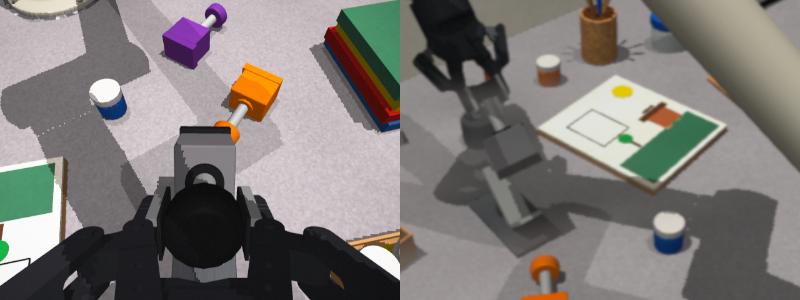

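The wrist and side views show the stamper held by its knob, still in line with the gripper and clear of the rest. I carry it over the box while turning it upright.

Request:
{"method": "step_arm", "body": {"motion": [{"dr":[0.04,-0.4,-0.1],"slide":[2,-10,-8],"jaw":30},{"dr":[0.12,-1.2,-0.3],"slide":[0,-35,-20],"jaw":30},{"dr":[0.22,-2.1,-0.5],"slide":[-8,-70,-30],"jaw":30},{"dr":[0.32,-3.1,-0.75],"slide":[-20,-110,-35],"jaw":30},{"dr":[0.42,-4.1,-1.0],"slide":[-33,-150,-35],"jaw":30},{"dr":[0.5,-4.9,-1.2],"slide":[-44,-185,-34],"jaw":30},{"dr":[0.55,-5.4,-1.33],"slide":[-51,-212,-33],"jaw":30},{"dr":[0.57,-5.58,-1.385],"slide":[-53,-223,-33],"jaw":30}]}}

```text
clock: 6.3
position: [596.4, 68.2, 177.2]
ee_rot: [-0.081, 0.997, -0.001, -0.004]
contact_force: [0.3, -0.2, -3.2]
gripper_width: 37.5
grasp_force: 60.9
```

Request:
{"method": "step_arm", "body": {"motion": [{"dr":[0,0,0],"slide":[0,0,0],"jaw":30},{"dr":[0,0,0],"slide":[0,0,0],"jaw":30},{"dr":[0,0,0],"slide":[0,0,0],"jaw":30},{"dr":[0,0,0],"slide":[0,0,0],"jaw":30},{"dr":[0,0,0],"slide":[0,0,0],"jaw":30},{"dr":[0,0,0],"slide":[0,0,0],"jaw":30},{"dr":[0,0,0],"slide":[0,0,0],"jaw":30},{"dr":[0,0,0],"slide":[0,0,0],"jaw":30}]}}

```text
clock: 7.3
position: [599.3, 70.2, 178.4]
ee_rot: [-0.082, 0.997, -0.0, -0.001]
contact_force: [-0.3, -0.0, -3.4]
gripper_width: 38.4
grasp_force: 60.9
```

```bash
python3 - <<'E'
from h import *
s=arm.read_state(); print(s["clock"],s["position"],s["joints"].round(2),s["contact_force"],s["gripper_width"],s["grasp_force"])
to(tool(9.4,90),[600,70.5,180])
im=optics.get_image("wrist"); im2=optics.get_image("side");cv2.imwrite("pics/w4.png",np.vstack([np.hstack([cv2.resize(im,(400,300)),cv2.resize(im2[110:350,180:500],(400,300))]),np.hstack([cv2.resize(optics.get_image("top")[100:340,180:500],(400,300)),np.zeros((300,400,3),np.uint8)])]))
cv2.imwrite("pics/s4.png",im2);cv2.imwrite("pics/wr4.png",im)
E
```

```text
7.3 [599.27410681  70.19576346 178.41732739] [ 0.38  0.39 -0.12  0.   -1.06 -1.79] [-0.28855157 -0.01201705 -3.39911682] 38.391556632454645 60.90904825134203
dr [-0.004 -0.018 -0.002] slide [-0.8  0.2 -1.6]
```

View pics/w4.png

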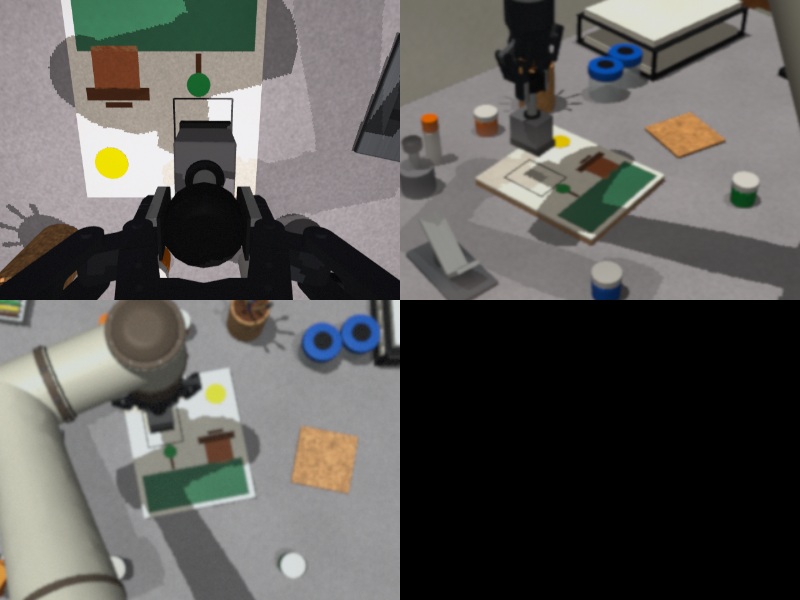

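The stamper hangs upright over the box. In the wrist view the near edge of the box is at full-res y≈157 (x 278–371) and the stamper's near underside edge at y≈195.

```bash
python3 - <<'E'
from h import *
c=cam("wrist"); im=cv2.imread("pics/wr4.png"); g=cv2.cvtColor(im,cv2.COLOR_BGR2GRAY)
def dips(v,off): # local dark minima
    b=cv2.GaussianBlur(v.reshape(1,-1).astype(np.float32),(41,1),0)[0]-v; return [(i+off,int(b[i])) for i in range(1,len(v)-1) if b[i]>25 and b[i]>=b[i-1] and b[i]>b[i+1]]
for x in (290,300,350,360): print("col",x,dips(g[130:190,x],130))
for y in (165,175,185): print("row",y,dips(g[y,255:395],255))
s=arm.read_state(); Rt=R.from_quat(s["ee_rot"]).as_matrix(); ax=tool(9.4,90)
def loc(uv,z): # box-frame coords relative to tcp
    d=onplane(c,uv,z)-s["position"]; return -ax[:,0]@d, ax[:,1]@d   # (+x box, +y box)
print(Rt.round(3)); 
for uv in((278,157),(371,157),(325,157)): print("boxedge",uv,loc(uv,15),onplane(c,uv,15))
# underside near edge: dark plate rows
for x in (300,330,360): print("platecol",x,g[185:215,x])
print("row200",g[200,280:385])
E
```

```text
col 290 [(158, 111)]
col 300 [(141, 34), (157, 112)]
col 350 [(148, 27), (158, 134)]
col 360 [(158, 136)]
row 165 [(277, 109), (331, 33), (371, 139)]
row 175 [(278, 112), (332, 32), (371, 138)]
row 185 [(278, 110), (332, 30), (370, 136)]
[[-0.987 -0.163 -0.002]
 [-0.163  0.987 -0.001]
 [ 0.003 -0.001 -1.   ]]
boxedge (278, 157) (np.float64(-41.83462114551837), np.float64(-35.3470472729739)) [563.76170834  28.46919605  15.        ]
boxedge (371, 157) (np.float64(-41.827530000463284), np.float64(29.975801250238064)) [553.09978718  92.91605809  15.        ]
boxedge (325, 157) (np.float64(-41.831037181974175), np.float64(-2.331969186823882)) [558.37302478  61.04153835  15.        ]
platecol 300 [153 147 149 151 154 156 160 132  63  10  15  12  20  21  24  21  21  21
  22  25  41  48  50  50  49  50  50  48  50  49]
platecol 330 [166 164 166 162 160 159 163 131  62   8   6  11  17  24  21  23  19  21
  24  23  40  50  49  49  49  50  48  50  50  49]
platecol 360 [240 240 240 240 239 239 239 224 138   8   7   7  18  21  23  21  21  21
  22  21  35  47  49  49  49  50  51  48  48  50]
row200 [ 66 160 160 161 163 161 158  55  19  20  24  23  22  19  21  18  23  20
  22  18  21  22  23  22  20  24  20  23  26  22  24  19  22  24  20  21
  21  24  24  21  19  24  21  24  22  22  23  21  22  21  23  23  20  22
  21  20  23  21  18  23  19  19  21  20  18  20  23  23  21  23  22  20
  23  21  21  20  24  21  21  23  21  19  22  19  19  21  20  27  68  69
  72  85 212 240 240 240 240 240 240 240 240 240 240 240 239]
```

```bash
python3 - <<'E'
from h import *
c=cam("wrist"); s=arm.read_state(); ax=tool(9.4,90)
for z in (78,84):
  for uv in((287,193),(369,193),(328,193)):
    d=onplane(c,uv,z)-s["position"]; print(z,uv,-ax[:,0]@d, ax[:,1]@d)
E
```

```text
78 (287, 193) -27.791440141685975 -23.945927024375333
78 (369, 193) -27.789110231219567 22.910212417301786
78 (328, 193) -27.79027510735131 -0.5162665174486317
84 (287, 193) -28.88784098185176 -23.399736312787077
84 (369, 193) -28.885568511885968 22.301234231463766
84 (328, 193) -28.886704669717595 -0.5476994730544387
```

Request:
{"method": "step_arm", "body": {"motion": [{"dr":[0,0,0],"slide":[1,-2,5],"jaw":30},{"dr":[0,0,0],"slide":[1,-2,15],"jaw":30},{"dr":[0,0,0],"slide":[1,-2,28],"jaw":30},{"dr":[0,0,0],"slide":[1,-2,40],"jaw":30},{"dr":[0,0,0],"slide":[1,-2,50],"jaw":30},{"dr":[0,0,0],"slide":[1,-2,56],"jaw":30},{"dr":[0,0,0],"slide":[1,-2,60],"jaw":30},{"dr":[0,0,0],"slide":[1,-2,60],"jaw":30}]}}

```text
clock: 8.45
position: [598.4, 68.0, 118.3]
ee_rot: [-0.082, 0.997, -0.0, -0.001]
contact_force: [0.8, 1.2, -4.0]
gripper_width: 38.2
grasp_force: 60.9
```

Request:
{"method": "step_arm", "body": {"motion": [{"dr":[0,0,0],"slide":[0,0,0.5],"jaw":30},{"dr":[0,0,0],"slide":[0,0,1],"jaw":30},{"dr":[0,0,0],"slide":[0,0,1.5],"jaw":30},{"dr":[0,0,0],"slide":[0,0,2],"jaw":30},{"dr":[0,0,0],"slide":[0,0,2.5],"jaw":30},{"dr":[0,0,0],"slide":[0,0,3],"jaw":30},{"dr":[0,0,0],"slide":[0,0,3],"jaw":30},{"dr":[0,0,0],"slide":[0,0,3],"jaw":30}]}}

```text
clock: 9.45
position: [598.5, 68.0, 115.4]
ee_rot: [-0.082, 0.997, -0.0, -0.001]
contact_force: [0.0, -0.2, -3.5]
gripper_width: 38.0
grasp_force: 60.9
```

```bash
python3 - <<'E'
from h import *
s=arm.read_state(); print(s["position"],s["contact_force"],s["wrist_torque"])
c=cam("wrist"); im=optics.get_image("wrist"); cv2.imwrite("pics/wr5.png",im); g=cv2.cvtColor(im,cv2.COLOR_BGR2GRAY)
for x in (300,330,355): print(x,[ (i+100,int(g[i+100,x])) for i in range(120) if g[i+100,x]<90][:24])
for y in (170,190,200): print(y,[i for i in range(230,420) if g[y,i]<90])
E
```

```text
[598.47290085  68.02632006 115.3825282 ] [ 0.04679846 -0.17283566 -3.49861018] [-0.02432504 -0.01570411 -0.03802988]
300 [(130, 83), (131, 70), (132, 72), (133, 71), (134, 70), (135, 70), (136, 70), (137, 69), (138, 71), (139, 68), (140, 69), (141, 68), (142, 71), (143, 70), (144, 71), (145, 71), (146, 69), (147, 70), (148, 70), (149, 71), (150, 69), (151, 68), (152, 70), (153, 69)]
330 [(123, 81), (124, 71), (125, 73), (126, 71), (127, 70), (128, 72), (129, 70), (130, 71), (131, 71), (132, 70), (133, 71), (134, 71), (135, 71), (136, 71), (137, 70), (138, 70), (139, 70), (140, 71), (141, 70), (142, 70), (143, 71), (144, 70), (145, 70), (146, 71)]
355 [(170, 45), (171, 24), (172, 23), (193, 88), (194, 12), (195, 10), (196, 8), (197, 15), (198, 21), (199, 21), (200, 23), (201, 22), (202, 22), (203, 19), (204, 21), (205, 39), (206, 48), (207, 48), (208, 49), (209, 50), (210, 50), (211, 49), (212, 49), (213, 50)]
170 [269, 270, 271, 272, 273, 274, 275, 276, 277, 278, 279, 280, 281, 282, 283, 284, 285, 286, 287, 288, 289, 290, 291, 292, 293, 294, 295, 296, 297, 298, 299, 300, 301, 302, 30
[... 192 characters left out ...]
 342, 343, 344, 345, 346, 347, 348, 349, 350, 351, 352, 353, 354, 355, 356, 357, 358, 359, 360, 361, 362, 363, 364, 365, 366, 367, 368, 369, 370, 371, 372, 373, 374, 375, 376, 377, 378, 379, 380, 381, 382, 383, 384, 385, 386]
190 [269, 270, 271, 385, 386]
200 [269, 270, 271, 287, 288, 289, 290, 291, 292, 293, 294, 295, 296, 297, 298, 299, 300, 301, 302, 303, 304, 305, 306, 307, 308, 309, 310, 311, 312, 313, 314, 315, 316, 317, 318, 319, 320, 321, 322, 323, 324, 325, 326, 327, 328, 329, 330, 331, 332, 333, 334, 335, 336, 337, 338, 339, 340, 341, 342, 343, 344, 345, 346, 347, 348, 349, 350, 351, 352, 353, 354, 355, 356, 357, 358, 359, 360, 361, 362, 363, 364, 365, 366, 367, 368, 369, 385, 386]
```

Request:
{"method": "step_arm", "body": {"motion": [{"dr":[0,0,0],"slide":[0,0,1],"jaw":30},{"dr":[0,0,0],"slide":[0,0,2],"jaw":30},{"dr":[0,0,0],"slide":[0,0,3],"jaw":30},{"dr":[0,0,0],"slide":[0,0,4],"jaw":30},{"dr":[0,0,0],"slide":[0,0,4],"jaw":30},{"dr":[0,0,0],"slide":[0,0,4],"jaw":30},{"dr":[0,0,0],"slide":[0,0,4],"jaw":30},{"dr":[0,0,0],"slide":[0,0,4],"jaw":30}]}}

```text
clock: 10.5
position: [598.5, 68.0, 111.4]
ee_rot: [-0.082, 0.997, -0.0, -0.001]
contact_force: [-0.9, 0.2, -3.3]
gripper_width: 38.0
grasp_force: 60.9
```

Request:
{"method": "step_arm", "body": {"motion": [{"dr":[0,0,0],"slide":[0,0,0.5],"jaw":30},{"dr":[0,0,0],"slide":[0,0,1],"jaw":30},{"dr":[0,0,0],"slide":[0,0,1.5],"jaw":30},{"dr":[0,0,0],"slide":[0,0,2],"jaw":30},{"dr":[0,0,0],"slide":[0,0,2.5],"jaw":30},{"dr":[0,0,0],"slide":[0,0,3],"jaw":30},{"dr":[0,0,0],"slide":[0,0,3],"jaw":30},{"dr":[0,0,0],"slide":[0,0,3],"jaw":30}]}}

```text
clock: 11.5
position: [598.9, 68.2, 109.3]
ee_rot: [-0.082, 0.997, -0.0, -0.001]
contact_force: [-2.9, 0.4, 4.5]
gripper_width: 38.1
grasp_force: 61.5
```

Request:
{"method": "step_arm", "body": {"motion": [{"dr":[0,0,0],"slide":[0,0,-0.7],"jaw":30},{"dr":[0,0,0],"slide":[0,0,-0.7],"jaw":30},{"dr":[0,0,0],"slide":[0,0,-0.7],"jaw":42},{"dr":[0,0,0],"slide":[0,0,-0.7],"jaw":50},{"dr":[0,0,0],"slide":[0,0,-0.7],"jaw":60},{"dr":[0,0,0],"slide":[0,0,-0.7],"jaw":75},{"dr":[0,0,0],"slide":[0,0,-0.7],"jaw":75},{"dr":[0,0,0],"slide":[0,0,-0.7],"jaw":75}]}}

```text
clock: 12.5
position: [598.5, 68.0, 109.1]
ee_rot: [-0.082, 0.997, -0.0, -0.001]
contact_force: [0.5, 0.4, -0.4]
gripper_width: 74.7
grasp_force: 0.0
```

Request:
{"method": "step_arm", "body": {"motion": [{"dr":[0,0,0],"slide":[0,0,-8],"jaw":75},{"dr":[0,0,0],"slide":[0,0,-22],"jaw":75},{"dr":[0,0,0],"slide":[0,0,-40],"jaw":75},{"dr":[0,0,0],"slide":[0,0,-60],"jaw":75},{"dr":[0,0,0],"slide":[0,0,-75],"jaw":75},{"dr":[0,0,0],"slide":[0,0,-80],"jaw":75},{"dr":[0,0,0],"slide":[0,0,-80],"jaw":75},{"dr":[0,0,0],"slide":[0,0,-80],"jaw":75}]}}

```text
clock: 13.5
position: [598.1, 68.0, 188.2]
ee_rot: [-0.082, 0.997, -0.001, -0.002]
contact_force: [-0.6, 0.4, -0.7]
gripper_width: 74.8
grasp_force: 0.0
```

```bash
python3 - <<'E'
from h import *
s=arm.read_state(); print(s["position"],s["contact_force"],s["wrist_torque"])
im=optics.get_image("wrist"); cv2.imwrite("pics/w6.png",im)
E
```

```text
[598.14281141  67.97613968 188.22130951] [-0.57754141  0.43001673 -0.68322433] [0.04512742 0.03241146 0.04565261]
```

View pics/w6.png

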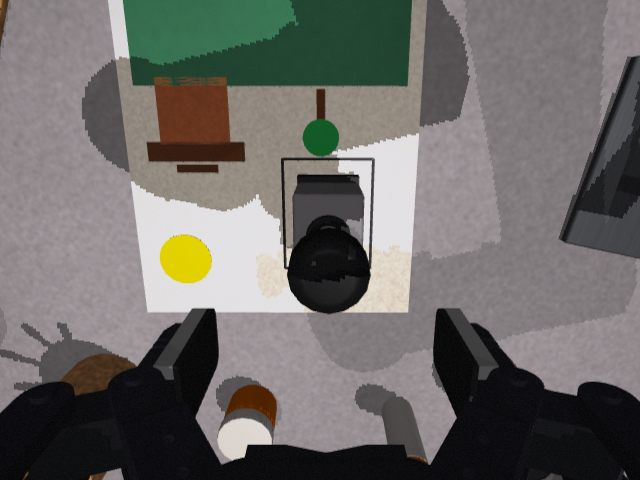

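The stamper stands upright and square inside the box: knob at (329,270), box lines at x≈283 and 373, near line at y≈158. I close the fingers and approach the knob top from above.

Request:
{"method": "step_arm", "body": {"motion": [{"dr":[0,0,0],"slide":[0,0,0],"jaw":40},{"dr":[0,0,0],"slide":[0,0,0],"jaw":0},{"dr":[0,0,0],"slide":[0,0,0],"jaw":0},{"dr":[0,0,0],"slide":[0,0,8],"jaw":0},{"dr":[0,0,0],"slide":[0,0,18],"jaw":0},{"dr":[0,0,0],"slide":[0,0,28],"jaw":0},{"dr":[0,0,0],"slide":[0,0,35],"jaw":0},{"dr":[0,0,0],"slide":[0,0,38],"jaw":0}]}}

```text
clock: 14.55
position: [598.3, 67.9, 150.3]
ee_rot: [-0.082, 0.997, -0.001, -0.002]
contact_force: [0.8, -0.1, 0.1]
gripper_width: -0.2
grasp_force: 0.0
```

Request:
{"method": "step_arm", "body": {"motion": [{"dr":[0,0,0],"slide":[0,0,3],"jaw":0},{"dr":[0,0,0],"slide":[0,0,6],"jaw":0},{"dr":[0,0,0],"slide":[0,0,9],"jaw":0},{"dr":[0,0,0],"slide":[0,0,12],"jaw":0},{"dr":[0,0,0],"slide":[0,0,15],"jaw":0},{"dr":[0,0,0],"slide":[0,0,18],"jaw":0},{"dr":[0,0,0],"slide":[0,0,20],"jaw":0},{"dr":[0,0,0],"slide":[0,0,20],"jaw":0}]}}

```text
clock: 15.55
position: [599.0, 68.1, 133.2]
ee_rot: [-0.082, 0.997, -0.001, -0.0]
contact_force: [-3.2, -0.2, 8.7]
gripper_width: 0.4
grasp_force: 4.6
```

Request:
{"method": "step_arm", "body": {"motion": [{"dr":[0,0,0],"slide":[0,0,2],"jaw":0},{"dr":[0,0,0],"slide":[0,0,4],"jaw":0},{"dr":[0,0,0],"slide":[0,0,6],"jaw":0},{"dr":[0,0,0],"slide":[0,0,8],"jaw":0},{"dr":[0,0,0],"slide":[0,0,10],"jaw":0},{"dr":[0,0,0],"slide":[0,0,11],"jaw":0},{"dr":[0,0,0],"slide":[0,0,12],"jaw":0},{"dr":[0,0,0],"slide":[0,0,12],"jaw":0}]}}

```text
clock: 16.55
position: [600.2, 68.1, 125.2]
ee_rot: [-0.083, 0.997, -0.001, 0.002]
contact_force: [-7.2, 0.1, 23.9]
gripper_width: 0.2
grasp_force: 11.7
```

Request:
{"method": "step_arm", "body": {"motion": [{"dr":[0,0,0],"slide":[0,0,-4],"jaw":0},{"dr":[0,0,0],"slide":[0,0,-9],"jaw":0},{"dr":[0,0,0],"slide":[0,0,-14],"jaw":0},{"dr":[0,0,0],"slide":[0,0,-20],"jaw":0},{"dr":[0,0,0],"slide":[0,0,-28],"jaw":0},{"dr":[0,0,0],"slide":[0,0,-40],"jaw":0},{"dr":[0,0,0],"slide":[0,0,-55],"jaw":0},{"dr":[0,0,0],"slide":[0,0,-70],"jaw":0}]}}

```text
clock: 17.55
position: [598.8, 68.1, 190.1]
ee_rot: [-0.082, 0.997, -0.0, -0.001]
contact_force: [0.0, 0.2, 0.8]
gripper_width: -0.0
grasp_force: 0.0
```

Request:
{"method": "step_arm", "body": {"motion": [{"dr":[0,0,0],"slide":[0,0,0],"jaw":85},{"dr":[0,0,0],"slide":[0,0,0],"jaw":85},{"dr":[0,0,0],"slide":[0,0,0],"jaw":85},{"dr":[0,0,0],"slide":[0,0,0],"jaw":85},{"dr":[0,0,0],"slide":[0,0,0],"jaw":85},{"dr":[0,0,0],"slide":[0,0,0],"jaw":85},{"dr":[0,0,0],"slide":[0,0,0],"jaw":85},{"dr":[0,0,0],"slide":[0,0,0],"jaw":85}]}}

```text
clock: 18.55
position: [598.7, 68.1, 189.1]
ee_rot: [-0.082, 0.997, -0.0, -0.001]
contact_force: [0.3, -0.1, -0.2]
gripper_width: 84.7
grasp_force: 0.0
```

```bash
python3 - <<'E'
from h import *
s=arm.read_state(); print(s["position"],s["contact_force"],s["wrist_torque"])
im=optics.get_image("wrist"); cv2.imwrite("pics/w7.png",im); c=cam("wrist")
g=im.max(2); m=((g<45)).astype(np.uint8); m[:150]=0;m[345:]=0;m[:,:230]=0;m[:,420:]=0
m=cv2.morphologyEx(m,cv2.MORPH_OPEN,np.ones((15,15)))
k=max(cv2.findContours(m,cv2.RETR_EXTERNAL,cv2.CHAIN_APPROX_NONE)[0],key=cv2.contourArea); cc,r=cv2.minEnclosingCircle(k); print(cv2.boundingRect(k),cc,r)
p=onplane(c,(329,cc[1]),145); print(p, R.from_quat(s["ee_rot"]).as_matrix().T@(p-s["position"]))
for y in(190,200,210): print(y,[i for i in range(270,390) if g[y,i]<60])
to(tool(9.4,90),[598.3,68,109])
E
```

```text
[598.65131057  68.10332736 189.11085224] [ 0.25647157 -0.09883138 -0.17324588] [ 0.00702426 -0.03013344  0.05540284]
(289, 225, 78, 85) (326.5700988769531, 266.0487365722656) 45.053955078125
[594.73313902  67.13002068 145.        ] [ 3.91474154 -0.29508343 44.12090666]
190 [282, 283, 284, 295, 296, 297, 298, 299, 300, 301, 302, 303, 304, 305, 306, 307, 308, 309, 310, 311, 312, 313, 314, 315, 316, 317, 318, 319, 320, 321, 322, 323, 324, 325, 326, 327, 328, 329, 330, 331, 332, 333, 334, 335, 336, 337, 338, 339, 340, 341, 342, 343, 344, 345, 346, 347, 348, 349, 350, 351, 352, 353, 354, 355, 356, 357, 358, 359, 360]
200 [282, 283, 284]
210 [283, 284, 293]
dr [-0.005 -0.018 -0.001] slide [ 0.1  0.  80.1]
```

Request:
{"method": "step_arm", "body": {"motion": [{"dr":[0,0,0],"slide":[0,0,10],"jaw":85},{"dr":[0,0,0],"slide":[0,0,25],"jaw":85},{"dr":[0,0,0],"slide":[0,0,42],"jaw":85},{"dr":[0,0,0],"slide":[0,0,58],"jaw":85},{"dr":[0,0,0],"slide":[0,0,70],"jaw":85},{"dr":[0,0,0],"slide":[0,0,77],"jaw":85},{"dr":[0,0,0],"slide":[0,0,80],"jaw":85},{"dr":[0,0,0],"slide":[0,0,80],"jaw":85}]}}

```text
clock: 19.6
position: [598.6, 68.0, 109.3]
ee_rot: [-0.082, 0.997, -0.0, -0.001]
contact_force: [-0.9, -0.6, 0.6]
gripper_width: 85.0
grasp_force: 0.0
```

Request:
{"method": "step_arm", "body": {"motion": [{"dr":[0,0,0],"slide":[0,0,0],"jaw":60},{"dr":[0,0,0],"slide":[0,0,0],"jaw":48},{"dr":[0,0,0],"slide":[0,0,0],"jaw":42},{"dr":[0,0,0],"slide":[0,0,0],"jaw":30},{"dr":[0,0,0],"slide":[0,0,0],"jaw":30},{"dr":[0,0,0],"slide":[0,0,0],"jaw":30},{"dr":[0,0,0],"slide":[0,0,0],"jaw":30},{"dr":[0,0,0],"slide":[0,0,0],"jaw":30}]}}

```text
clock: 20.6
position: [598.7, 68.2, 109.3]
ee_rot: [-0.082, 0.997, -0.0, -0.001]
contact_force: [-0.7, 1.2, 4.0]
gripper_width: 38.0
grasp_force: 60.1
```

Request:
{"method": "step_arm", "body": {"motion": [{"dr":[0,0,0],"slide":[0,0,-1],"jaw":30},{"dr":[0,0,0],"slide":[0,0,-4],"jaw":30},{"dr":[0,0,0],"slide":[0,0,-10],"jaw":30},{"dr":[0,0,0],"slide":[0,0,-20],"jaw":30},{"dr":[0,0,0],"slide":[0,0,-32],"jaw":30},{"dr":[0,0,0],"slide":[0,0,-44],"jaw":30},{"dr":[0,0,0],"slide":[0,0,-54],"jaw":30},{"dr":[0,0,0],"slide":[0,0,-60],"jaw":30}]}}

```text
clock: 21.6
position: [598.8, 68.2, 170.1]
ee_rot: [-0.082, 0.997, -0.0, -0.001]
contact_force: [0.2, -0.5, -3.0]
gripper_width: 37.9
grasp_force: 60.5
```

```bash
python3 - <<'E'
from h import *
s=arm.read_state(); print(s["position"],s["contact_force"],s["gripper_width"])
to(tool(9.4,90),[523,-232.6,170]); to(tool(-13,90),[523,-232.6,170])
E
```

```text
[598.81655955  68.17539517 170.12929305] [ 0.16810182 -0.47690725 -3.01776664] 37.94410942960637
dr [-0.003 -0.01  -0.001] slide [ 123.9 -284.4    0.4]
dr [-0.004 -0.009  2.799] slide [ 123.9 -284.4    0.4]
```

Request:
{"method": "step_arm", "body": {"motion": [{"dr":[0,0,0.2],"slide":[8,-18,0],"jaw":30},{"dr":[0,0,0.6],"slide":[28,-64,0],"jaw":30},{"dr":[0,0,1.1],"slide":[50,-114,0],"jaw":30},{"dr":[0,0,1.6],"slide":[72,-165,0],"jaw":30},{"dr":[0,0,2.1],"slide":[94,-215,0],"jaw":30},{"dr":[0,0,2.5],"slide":[112,-257,0],"jaw":30},{"dr":[0,0,2.7],"slide":[121,-278,0],"jaw":30},{"dr":[0,0,2.8],"slide":[124,-284.5,0],"jaw":30}]}}

```text
clock: 22.6
position: [521.2, -234.6, 169.1]
ee_rot: [0.115, 0.993, -0.001, -0.002]
contact_force: [-0.1, -0.6, -4.6]
gripper_width: 38.0
grasp_force: 61.3
```

Request:
{"method": "step_arm", "body": {"motion": [{"dr":[0,0,0],"slide":[0,0,0],"jaw":30},{"dr":[0,0,0],"slide":[0,0,0],"jaw":30},{"dr":[0,0,0],"slide":[0,0,0],"jaw":30},{"dr":[0,0,0],"slide":[0,0,10],"jaw":30},{"dr":[0,0,0],"slide":[0,0,25],"jaw":30},{"dr":[0,0,0],"slide":[0,0,35],"jaw":30},{"dr":[0,0,0],"slide":[0,0,40],"jaw":30},{"dr":[0,0,0],"slide":[0,0,40],"jaw":30}]}}

```text
clock: 23.6
position: [522.4, -233.0, 129.0]
ee_rot: [0.113, 0.994, -0.001, -0.002]
contact_force: [-0.4, -0.2, -3.2]
gripper_width: 38.1
grasp_force: 61.3
```

```bash
python3 - <<'E'
from h import *
s=arm.read_state(); print(s["clock"],s["position"],s["contact_force"],s["joints"].round(2))
to(tool(-13,90),[523,-232.6,130])
c=cam("wrist"); im=optics.get_image("wrist"); im2=optics.get_image("side"); it=optics.get_image("top"); cv2.imwrite("pics/wr8.png",im)
H=cv2.cvtColor(im,cv2.COLOR_BGR2HSV); m=((H[...,1]>80)&(H[...,0]>8)&(H[...,0]<25)).astype(np.uint8); ct=cv2.findContours(m,cv2.RETR_EXTERNAL,cv2.CHAIN_APPROX_NONE)[0]; k=max(ct,key=cv2.contourArea); x0,y0,w,h=cv2.boundingRect(k); print("tile",x0,y0,w,h)
ys,xs=np.nonzero(m)
for y in (y0+10,y0+30,y0+60): 
    r=xs[ys==y]; print(y,r.min(),r.max(),[round(float(v),1) for u in (r.min(),r.max()) for v in R.from_quat(s["ee_rot"]).as_matrix().T@(onplane(c,(u,y),8)-s["position"])])
for x in (x0+30,x0+w//2,x0+w-30):
    r=ys[xs==x]; print("col",x,r.min(),R.from_quat(s["ee_rot"]).as_matrix().T@(onplane(c,(x,r.min()),8)-s["position"]))
g=im.max(2)
for x in (305,330,350): print(x,[i for i in range(150,230) if g[i,x]<30])
for y in (198,202): print(y,[i for i in range(240,420) if g[y,i]<35])
a=cv2.resize(im,(400,300)); b=cv2.resize(im2[110:350,260:580],(400,300)); d=cv2.resize(it[120:360,220:540],(400,300)); e=cv2.resize(it[140:260,270:430],(400,300))
cv2.imwrite("pics/w8.png",np.vstack([np.hstack([a,b]),np.hstack([d,e])]))
E
```

```text
23.6 [ 522.38260324 -232.95308804  129.04558785] [-0.37008769 -0.16307712 -3.16923906] [-0.14  0.39 -0.26  0.   -0.92 -1.66]
dr [-0.013 -0.023 -0.002] slide [-0.5  0.5 -1. ]
tile 232 144 182 168
154 233 547 [46.8, -57.4, 121.3, 46.9, 132.2, 121.0]
174 234 639 [34.8, -57.5, 121.3, 34.8, 190.2, 120.8]
204 235 639 [16.1, -58.0, 121.2, 16.2, 194.1, 120.8]
col 262 144 [ 52.74323513 -39.59766908 121.28359193]
col 323 144 [ 52.74840769  -2.97470984 121.21874754]
col 384 144 [ 52.75357796  33.63205669 121.15393182]
305 [192, 193, 194, 195, 196, 197, 198, 199, 200, 201]
330 [193, 194, 195, 196, 197, 198, 199, 200, 201]
350 [193, 194, 195, 196, 197, 198, 199, 200, 201, 202]
198 [287, 288, 289, 290, 291, 292, 293, 294, 295, 296, 297, 298, 299, 300, 301, 302, 303, 304, 305, 306, 307, 308, 309, 310, 311, 312, 313, 314, 315, 316, 317, 318, 319, 320, 321, 322, 323, 324, 325, 326, 327, 328, 329, 330, 331, 332, 333, 334, 335, 336, 337, 338, 339, 340, 341, 342, 343, 344, 345, 346, 347, 348, 349, 350, 351, 352, 353, 354, 355, 356, 357, 358, 359, 360, 361, 362, 363, 364, 365, 366, 367, 368]
202 [287, 288, 289, 290, 291, 292, 293, 294, 295, 296, 297, 298, 299, 300, 301, 302, 303, 304, 305, 306, 307, 308, 309, 310, 311, 312, 313, 314, 315, 316, 317, 318, 319, 320, 321, 322, 323, 324, 325, 326, 327, 328, 329, 330, 331, 332, 333, 334, 335, 336, 337, 338, 339, 340, 341, 342, 343, 344, 345, 346, 347, 348, 349, 350, 351, 352, 353, 354, 355, 356, 357, 358, 359, 360, 361, 362, 363, 364, 365, 366, 367, 368]
```

Request:
{"method": "step_arm", "body": {"motion": [{"dr":[0,0,0],"slide":[-1,-2,3],"jaw":30},{"dr":[0,0,0],"slide":[-1,-2,8],"jaw":30},{"dr":[0,0,0],"slide":[-1,-2,13],"jaw":30},{"dr":[0,0,0],"slide":[-1,-2,17],"jaw":30},{"dr":[0,0,0],"slide":[-1,-2,20],"jaw":30},{"dr":[0,0,0],"slide":[-1,-2,22],"jaw":30},{"dr":[0,0,0],"slide":[-1,-2,22],"jaw":30},{"dr":[0,0,0],"slide":[-1,-2,22],"jaw":30}]}}

```text
clock: 24.75
position: [523.2, -235.1, 107.7]
ee_rot: [0.113, 0.994, -0.001, -0.001]
contact_force: [-0.2, -0.2, -4.2]
gripper_width: 38.2
grasp_force: 61.3
```

Request:
{"method": "step_arm", "body": {"motion": [{"dr":[0,0,0],"slide":[0,0,0.4],"jaw":30},{"dr":[0,0,0],"slide":[0,0,0.8],"jaw":30},{"dr":[0,0,0],"slide":[0,0,1.2],"jaw":30},{"dr":[0,0,0],"slide":[0,0,1.6],"jaw":30},{"dr":[0,0,0],"slide":[0,0,2],"jaw":30},{"dr":[0,0,0],"slide":[0,0,2.4],"jaw":30},{"dr":[0,0,0],"slide":[0,0,2.8],"jaw":30},{"dr":[0,0,0],"slide":[0,0,2.8],"jaw":30}]}}

```text
clock: 25.75
position: [523.0, -235.1, 104.7]
ee_rot: [0.113, 0.994, -0.001, -0.001]
contact_force: [-0.1, -0.4, -3.2]
gripper_width: 37.6
grasp_force: 61.3
```

Request:
{"method": "step_arm", "body": {"motion": [{"dr":[0,0,0],"slide":[0,0,0.3],"jaw":30},{"dr":[0,0,0],"slide":[0,0,0.6],"jaw":30},{"dr":[0,0,0],"slide":[0,0,0.9],"jaw":30},{"dr":[0,0,0],"slide":[0,0,1.2],"jaw":30},{"dr":[0,0,0],"slide":[0,0,1.5],"jaw":30},{"dr":[0,0,0],"slide":[0,0,1.8],"jaw":30},{"dr":[0,0,0],"slide":[0,0,1.8],"jaw":30},{"dr":[0,0,0],"slide":[0,0,1.8],"jaw":30}]}}

```text
clock: 26.75
position: [523.0, -235.1, 103.0]
ee_rot: [0.113, 0.994, -0.001, -0.001]
contact_force: [-0.2, -0.2, -2.7]
gripper_width: 38.0
grasp_force: 61.3
```

Request:
{"method": "step_arm", "body": {"motion": [{"dr":[0,0,0],"slide":[0,0,0.3],"jaw":30},{"dr":[0,0,0],"slide":[0,0,0.6],"jaw":30},{"dr":[0,0,0],"slide":[0,0,0.9],"jaw":30},{"dr":[0,0,0],"slide":[0,0,1],"jaw":30},{"dr":[0,0,0],"slide":[0,0,1],"jaw":30},{"dr":[0,0,0],"slide":[0,0,1],"jaw":30},{"dr":[0,0,0],"slide":[0,0,1],"jaw":30},{"dr":[0,0,0],"slide":[0,0,1],"jaw":30}]}}

```text
clock: 27.75
position: [523.2, -235.1, 102.3]
ee_rot: [0.113, 0.994, -0.001, -0.001]
contact_force: [-0.9, 1.8, 4.8]
gripper_width: 38.2
grasp_force: 61.9
```

Request:
{"method": "step_arm", "body": {"motion": [{"dr":[0,0,0],"slide":[0,0,-0.7],"jaw":30},{"dr":[0,0,0],"slide":[0,0,-0.7],"jaw":30},{"dr":[0,0,0],"slide":[0,0,-0.7],"jaw":42},{"dr":[0,0,0],"slide":[0,0,-0.7],"jaw":50},{"dr":[0,0,0],"slide":[0,0,-0.7],"jaw":60},{"dr":[0,0,0],"slide":[0,0,-0.7],"jaw":80},{"dr":[0,0,0],"slide":[0,0,-0.7],"jaw":80},{"dr":[0,0,0],"slide":[0,0,-0.7],"jaw":80}]}}

```text
clock: 28.75
position: [523.0, -235.1, 102.7]
ee_rot: [0.113, 0.994, -0.001, -0.001]
contact_force: [-0.6, 0.7, -1.0]
gripper_width: 80.1
grasp_force: 0.0
```

Request:
{"method": "step_arm", "body": {"motion": [{"dr":[0,0,0],"slide":[0,0,-8],"jaw":80},{"dr":[0,0,0],"slide":[0,0,-25],"jaw":80},{"dr":[0,0,0],"slide":[0,0,-45],"jaw":80},{"dr":[0,0,0],"slide":[0,0,-65],"jaw":80},{"dr":[0,0,0],"slide":[0,0,-85],"jaw":80},{"dr":[0,0,0],"slide":[0,0,-100],"jaw":80},{"dr":[0,0,0],"slide":[0,0,-110],"jaw":80},{"dr":[0,0,0],"slide":[0,0,-110],"jaw":80}]}}

```text
clock: 29.75
position: [523.6, -235.0, 213.3]
ee_rot: [0.113, 0.994, -0.001, -0.001]
contact_force: [-0.7, -0.5, 0.1]
gripper_width: 80.1
grasp_force: 0.0
```

```bash
python3 - <<'E'
from h import *
s=arm.read_state(); print(s["clock"],s["position"],s["contact_force"])
im=optics.get_image("wrist"); im2=optics.get_image("side"); it=optics.get_image("top")
a=cv2.resize(im,(400,300)); b=cv2.resize(im2[110:350,260:580],(400,300)); d=cv2.resize(it[120:360,220:540],(400,300)); e=cv2.resize(im2[190:310,230:390],(400,300))
cv2.imwrite("pics/w9.png",np.vstack([np.hstack([a,b]),np.hstack([d,e])]))
E
```

```text
29.75 [ 523.55741533 -235.02677173  213.33457301] [-0.66361303 -0.46218657  0.06034362]
```

View pics/w9.png

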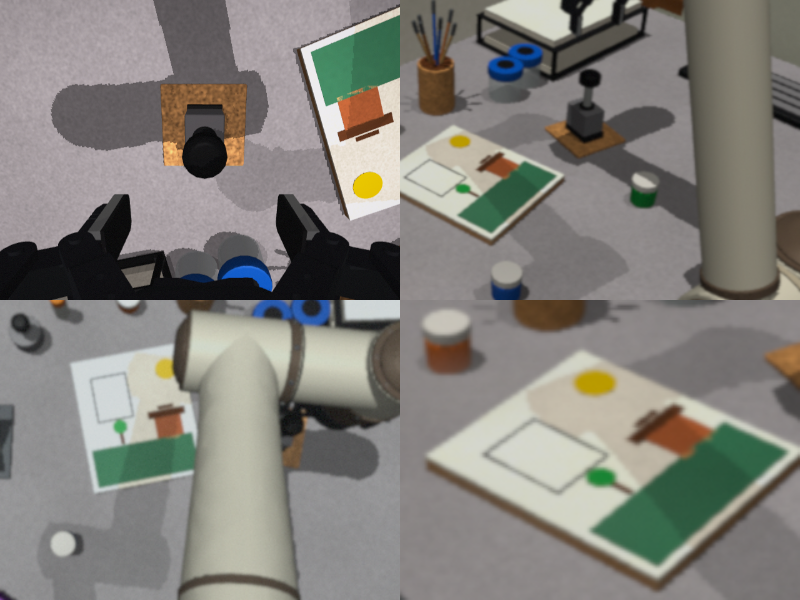

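The stamper stands upright, centred on the tile, and nothing else has moved. The press reached 24 N at TCP z=125, well past the 13 N stop force.

```bash
python3 -c "
from bench import arm
print(arm.job_done())"
```

```text
the job is handed in; nothing more can be done
None
```

The job is handed in at about 30 s: the stamper was set square in the box and released, its knob was pressed to the stop (24 N, no print visible in the pictures), and it now stands upright in the middle of the cork tile, set down with about 8 N, with the bystanders in view undisturbed.

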